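# Clip the trolley's rail pin

### The arm

A 6-joint arm with a two-finger parallel gripper is mounted at the origin on the work surface. World frame = base frame: x ahead of the robot, y to its left, z up, the work surface at z = 0. Lengths are in m, angles in rad, forces in N, time in s.
With the tool pointing down it reaches from about 0.4 to 0.825 m from the base axis. Payload 7 kg.
Tool frame: the origin (TCP) lies at the centre of the arm's flange, where the gripper is bolted on; the fingertips stand 178 mm ahead of it and the grasp point (between the pads) lies arm.tcp_to_grasp ahead of it (arm.tcp_to_grasp is the distance from the TCP to the grasp point, in m); z points along the fingers, y is the direction in which the jaws open and shut (so a half turn about z gives the same grasp; the last joint's range is limited). The gripper opens to 88 mm and grips with 3 to 60 N. Pads are 19 mm wide; open, the fingers measure 130 mm over their backs; the gripper's body (78 mm by 193 mm) begins 47 mm behind the grasp point.
Start: joints at [1.637, 0.359, 0.012, 0, -1.224, -0.288], TCP at [0.149, 0.658, 0.405] pointing down, gripper open.
Joint ranges: [-3.07, 3.07], [-1.43, 2.12], [-1.02, 1.25], [-3.03, 1.67], [-3.05, -0], [-3.03, 3.03]. Speed limits (rad/s): [2.39, 2.39, 3.01, 3.14, 3.14, 3.14].

### API

Orientations are given as [roll, pitch, yaw] about the fixed x, y, z axes, in that order (R = Rz(yaw) Ry(pitch) Rx(roll)).
In Python, from station import arm gives the robot as it stands.
- The arm moves only by the tool move_arm, never from a script. Its argument "deltas" is a list of rows, each a list of 6 numbers: the shift along the world's x, y, z in mm, then the turn, a rotation vector about the world's x, y, z in degrees. In form: [[tx, ty, tz, ax, ay, az], ...]. A call has exactly 5 rows; each row shifts and turns the commanded pose from where the row before left it; what a row does not reach is not made up. A row lasts 1/12 s, in which the tool goes at most 41.7 mm and 7.16 degrees, less where a joint would pass 70% of its speed; a pose out of reach is approached as far as the arm can. A call with a gripper value outside its range is refused whole. "claw" is the closure in counts, from 0 (fully open) to 255 (shut), set as the call begins (left out, the last holds). The fingers move at their own pace and stop on an object; "squeeze" is the grip in N (left out, the last holds). Time passes only in rows, so rows that do not move let the fingers close, or fill a call up. It gives the time, the measured TCP pose, the force and the opening at its end, in the units of the state.
- arm.get_state(): the state, without advancing time (a new reading comes with each control period).
- arm.grab_frame(name): name is "scene" or "top" or "wrist"; returns the picture (384x512x3 uint8, red, green, blue); there is no depth.
- arm.calibration(name): a dict with "intrinsics" (3x3 intrinsics, pixels), "k1" (the pictures are not rectified: a ray, as slopes to the right and down, at radius r is drawn at 1 + k1 r^2 times it, then the intrinsics apply), "T" (4x4, takes a point from camera to world coordinates); the wrist camera has in their place "mount" (4x4, takes a point from camera to tool coordinates, whose origin is the TCP and whose axes are the flange's). Camera axes: x right, y up, looking along -z (the intrinsics and any distortion apply to the point x, -y, -z); pixel columns grow to the right and rows downward; lengths in m; the calibration is good to about 2 mm. A picture is of the moment at which its call begins: read the wrist's pose just before it. calibration takes no time and is no camera call.
- arm.job_done(): hands the job in, once; it reports no verdict.
Trained networks look in the newest picture that a camera, given by its name, has taken for a name from the list of things; names that differ only in an ending like _2 or _b are one class to them, and where a whole thing is asked for, a point or a joint stands for the part that bears it (a point fixed in the world has none). Each returns a list of dicts, best first, with "score" (0 to 1); they miss things now and then, are a little off and sometimes report something else, mostly with a low value. They report only what shows in the picture. A call takes as long as a camera call. They do not tell look-alikes from the thing itself.
- arm.spot_in(thing, camera): "xy" ([column, row] in pixels, amid what is visible of it).
- arm.masks_of(thing, camera): "pixels" (384x512 bool, what is visible of it) and "xy" ([column, row] in pixels, amid what is visible of it).
- arm.spot_point(thing, camera): "xy" ([column, row] in pixels: a listed point, or the origin of a listed thing).
The state is a dict: "t": time; "q": joint angles; "qd": joint speeds; "joint_efforts": joint torques, N m; "eef_pos": TCP position; "ee_rot": TCP orientation; "force": force on the tool from outside, world axes, zero at the start; "moment": the same for the moment, N m; "width": finger opening in m.
Only numpy, scipy, OpenCV 4.12 (cv2) and the standard library are available. Lean on these libraries where they do the work, as an engineer would, in place of code of your own. Each camera call takes 0.05 s, during which the arm holds its last target. There are 200 camera calls.

### The job

The guard rail's lock pin on the steel trolley has been slid in but still lacks its R-clip. Draw the R-clip up out of its keeper tube, find the pin's cross-hole with the straight leg, and push the clip down from above until its bent leg has ridden over the pin and snapped home around it, then let go. Work gently, by feel: do not lean hard on the pin or the clip, and leave the pot, the mug and the wooden spoons as they are.

Things in the scene. Friction and masses are not known exactly. Their poses are not given: they have to be found in the camera images.
- trolley: Compact steel trolley, top 340 x 560 mm. Origin: centre of its top, on the surface; z up, x to the guard rail at its far edge, y left along the rail. The rail, a 14 mm bar 88 mm up, stands in two sockets, at y = -140 and y = +200 mm. From each a 20 mm lock pin points to -x, level, axis 40 mm up. The one at +200 is already clipped (a pattern: leave it); clip the one at -140.
- socket (a point): Centre of the top of the socket of the pin to be clipped: a steel block 58 mm along x, 40 mm along y, 55 mm high. Axes as the trolley's. Its face towards -x, where the pin comes out, is 29 mm from this point. The rail's 22 mm post stands 15 mm to the +x side.
- pin_root (a point): Point fixed to the trolley (same axes) where the pin's axis leaves the socket's face. The pin, 20 mm thick, has one vertical cross-hole, 6.6 mm wide. It was slid in by hand and left anywhere, so the hole's centre is 6 to 38 mm out (-x) from here: unmeasured, find it by feel or sight. The pin slides endways only if shoved with 16 N, and cannot turn. Its free end is 13 mm beyond the hole.
- clip_coil (a point): Centre of the R-clip's coil, to be gripped across its 10 mm, fingers closing along y: two turns of 5 mm wire, 26 mm across. Axes: z up the clip, y the coil's axis, x from straight leg to bent leg. The straight leg, 5 mm round with a rounded end, runs along z 10.5 mm to the -x side and ends 72 mm below. The sprung bent leg ends 66 mm below, flared, 4.5 mm to the +x side. 45 g.
- clip_tip (a point): The very end of the R-clip's straight leg; axes as clip_coil's. With the tip resting on top of the pin (10 mm above its axis), home is 36 mm further down.
- clip_seat (a point): Point on the straight leg's axis 26 mm above its tip, axes as clip_coil's: lies on the pin's axis when the clip is home (1.5 mm of play up and down). The clip goes on from above with its plane square across the pin, the bent leg on either side. A force above 30 N spoils clip or pin: the clip's neck stops it hard 1.5 mm past home.
- clip_leg (a joint): How far the bent leg is sprung open, rad: 0 at rest, about 0.045 as it passes over the pin, 0 again when snapped home. Pushing down, it starts to ride 18 mm above home, needs most push (roughly 5 to 15 N) 12 mm above home, and snaps on 4 mm above home.
- keeper: Steel keeper fixed to the trolley's top: foot plate 44 x 30 mm and an upright square tube, 15 mm outside, 7.4 mm bore, open top 32 mm above the trolley's top. Origin: centre of its underside, z up. The R-clip stands in it, straight leg in the bore, bent leg astride the wall on the keeper's +x side, coil centre 75 mm up; it lifts straight out almost freely.
- pot: White enamel pot with its lid on, 160 mm across, 141 mm high, two side handles; leave alone. Origin: centre of its underside.
- cup: White ceramic mug, 76 mm across, 75 mm high, one handle; leave alone. Origin: centre of its underside.
- spoon_a: Wooden spoon, 240 mm long, lying near the robot's edge of the trolley; leave alone. Origin: underside, near its middle, x towards the bowl.
- spoon_b: The second wooden spoon, beside the first; leave alone. Origin: underside, near its middle, x towards the bowl.
Mind the look-alikes: they are no part of the job. What is shaped like the part that bears clip_coil but orange is not meant.

How it is judged:
By the outcome, as a careful person would: the job done as asked, in the order asked, and still so for the second after the job is handed in, with the robot touching nothing.
It also fails if it takes over 61 s, if anything falls off the work surface, if the arm or the gripper's body presses on something with over 40 N, if the wrist force passes 120 N, or if a joint passes its speed limit or range.

## Working session

There is one attempt and no reset: what is moved stays moved. The work goes in short steps, Python scripts to look and compute and a tool call to move; the robot and the scene stay as the last step left them, time stands still between calls to the robot, and variables do not carry over. Pictures are saved under pics/ and viewed, about 8 in all and at most 12, crops included, and the job is handed in when it is done.

Besides the shell and the picture viewer there is one more tool, called after "Emit:" in YAML: its name, and indented under it one key for each argument. move_arm: Moves the arm, as the interface text tells. Its arguments: {"type":"object","properties":{"deltas":{"type":"array","items":{"type":"array","items":{"type":"number"}}},"claw":{"type":"number"},"squeeze":{"type":"number"}},"required":["deltas"]}

```bash
ls; mkdir -p pics
cat > h.py <<'E'
import numpy as np, cv2
from station import arm
from scipy.spatial.transform import Rotation as Rn
def camT(name):
    c=arm.calibration(name)
    if 'T' in c: return c,np.array(c['T'])
    s=arm.get_state(); T=np.eye(4); T[:3,:3]=Rn.from_euler('xyz',s['ee_rot']).as_matrix(); T[:3,3]=s['eef_pos']
    return c,T@np.array(c['mount'])
def ray(name,xy,cT=None):
    c,T=cT or camT(name); K=np.array(c['intrinsics']); k=c['k1']
    d=cv2.undistortPoints(np.array([[xy]],float),K,np.array([k,0,0,0.]))[0,0]
    v=T[:3,:3]@np.array([d[0],-d[1],-1]); return T[:3,3],v/np.linalg.norm(v)
def onz(name,xy,z,cT=None):
    o,v=ray(name,xy,cT); return o+v*(z-o[2])/v[2]
def proj(name,P,cT=None):
    c,T=cT or camT(name); K=np.array(c['intrinsics']); p=np.linalg.inv(T)@np.append(P,1)
    a=np.array([p[0],-p[1]])/-p[2]; a=a*(1+c['k1']*(a@a)); return K[:2,:2]@a+K[:2,2]
def tri(rs):
    A=sum(np.eye(3)-np.outer(v,v) for o,v in rs); b=sum((np.eye(3)-np.outer(v,v))@o for o,v in rs)
    p=np.linalg.solve(A,b); return p,[np.linalg.norm((np.eye(3)-np.outer(v,v))@(p-o)) for o,v in rs]
E
python3 - <<'E'
from h import *
np.set_printoptions(precision=4,suppress=True)
print(arm.get_state(), arm.tcp_to_grasp)
ims=[]
for n in ['scene','top','wrist']:
    c,T=camT(n); print(n,c['intrinsics'][0],c['k1'],T)
    im=arm.grab_frame(n); cv2.imwrite(f'pics/{n}0.png',im[:,:,::-1])
    for th in ['clip_coil','clip_tip','clip_seat','socket','pin_root','keeper','trolley']:
        try: print(n,th,[(np.round(d['xy'],1),round(d['score'],2)) for d in arm.spot_point(th,n)][:4])
        except Exception as e: print(th,e)
E
```

```text
pics
{'t': 0.0, 'q': array([ 1.6371,  0.3594,  0.011 , -0.0003, -1.2242, -0.2881]), 'qd': array([ 0.0002,  0.0009, -0.0003,  0.001 ,  0.0011, -0.0027]), 'joint_efforts': array([  0.0031, -58.2729,  29.3054,   6.9969,   0.0071,  -0.0002]), 'eef_pos': array([0.1484, 0.6583, 0.4037]), 'ee_rot': array([ 3.1398, -0.0002, -0.2219]), 'force': array([ 0.3066, -0.437 , -0.0197]), 'moment': array([ 0.0613, -0.0602,  0.0068]), 'width': 0.08752806139080303} 0.1593
scene [431.7557   0.     251.7588] -0.014777757596421867 [[ 0.6743 -0.4907  0.5519  1.082 ]
 [ 0.7383  0.4655 -0.4881 -0.5863]
 [-0.0174  0.7365  0.6762  0.8118]
 [ 0.      0.      0.      1.    ]]
scene clip_coil [(array([232.4, 209. ]), 0.47)]
scene clip_tip [(array([ 78.8, 230.9]), 0.51), (array([230.5, 228.7]), 0.42)]
scene clip_seat [(array([ 85.9, 231.2]), 0.62), (array([230.3, 223.1]), 0.41)]
scene socket [(array([286.9, 246.7]), 0.96)]
scene pin_root [(array([231.2, 224.4]), 0.72), (array([279.3, 246.9]), 0.65)]
scene keeper [(array([234.1, 233.3]), 0.69)]
scene trolley [(array([288.1, 207.7]), 0.93), (array([279.3, 243.8]), 0.
[... 378 characters left out ...]
.16)]
top clip_seat [(array([352.3, 263.8]), 0.57), (array([275.1, 180.6]), 0.48), (array([275.7, 184.3]), 0.25)]
top socket [(array([266.9, 133.1]), 0.74), (array([273.8, 183.2]), 0.3), (array([193.1, 202.1]), 0.27)]
top pin_root [(array([265.5, 143.6]), 0.87)]
top keeper [(array([276.6, 183.7]), 0.45), (array([277.1, 185.9]), 0.44)]
top trolley [(array([228. , 172.8]), 0.67)]
wrist [307.1014   0.     250.6287] -0.04962579969756616 [[-0.2199  0.9455  0.2404  0.2128]
 [-0.9755 -0.2135 -0.0527  0.6439]
 [ 0.0015 -0.2461  0.9693  0.3846]
 [ 0.      0.      0.      1.    ]]
wrist clip_coil []
wrist clip_tip []
wrist clip_seat []
wrist socket []
wrist pin_root []
wrist keeper []
wrist trolley []
```

Run:
```python
import cv2,numpy as np
s=cv2.imread('pics/scene0.png');t=cv2.imread('pics/top0.png')
cv2.imwrite('pics/st.png',cv2.resize(np.vstack([s[100:330],t[70:330]]),None,fx=1.2,fy=1.2))
```

```text
(no output)
```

View pics/st.png

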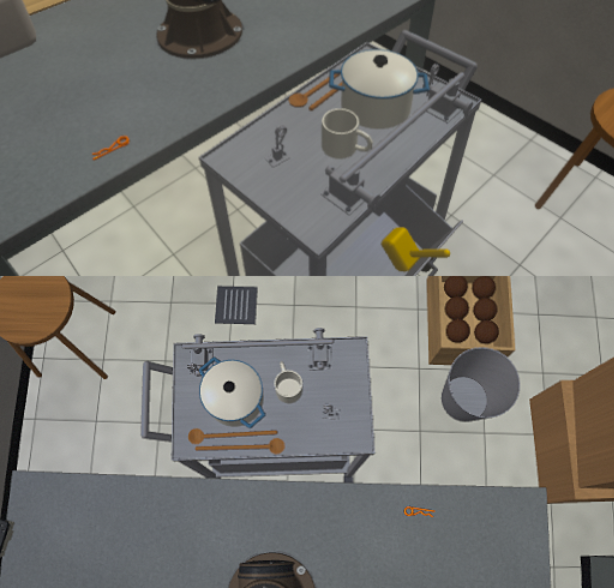

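The look-alikes are the orange clip on the bench (scene ≈ (92,223), top ≈ (348,266)) and the already clipped pin at the far socket (scene ≈ (370,185)). The real one is the steel clip in the keeper: scene (233,215), top (276,184). The socket to be clipped is at scene (287,247), top (267,133).

Run:
```python
from h import *
np.set_printoptions(precision=4,suppress=True)
f=lambda a,b:tri([ray('scene',a),ray('top',b)])
print('keeper',f((234.1,233.3),(276.8,184.7)))
print('socket',f((286.9,246.7),(266.9,133.1)))
print('root',f((279.3,246.9),(265.5,143.6)))
print('trolley',f((288.1,207.7),(228,172.8)))
s=cv2.imread('pics/scene0.png');t=cv2.imread('pics/top0.png')
a=cv2.resize(s[185:285,210:340],(780,600),interpolation=cv2.INTER_CUBIC)
cv2.imwrite('pics/c1.png',a)
```

```text
keeper (array([ 0.503 , -0.1444, -0.0022]), [np.float64(0.005610362647493994), np.float64(0.005610362647493911)])
socket (array([ 0.6605, -0.1107,  0.0569]), [np.float64(0.0007652823910030091), np.float64(0.0007652823910029973)])
root (array([ 0.6331, -0.1071,  0.0293]), [np.float64(0.00026093098342211906), np.float64(0.0002609309834220074)])
trolley (array([0.5369, 0.0189, 0.0019]), [np.float64(0.0029650877954889364), np.float64(0.0029650877954889117)])
```

View pics/c1.png

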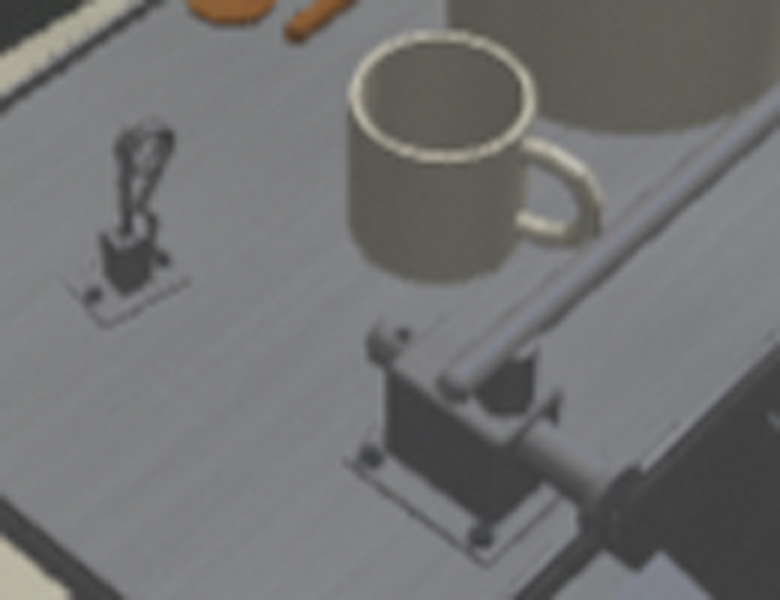

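Emit:
move_arm:
  deltas:
    - [25,-33,0,0,0,-3]
    - [25,-33,0,0,0,-3]
    - [25,-33,0,0,0,-3]
    - [25,-33,0,0,0,-3]
    - [25,-33,0,0,0,-3]

```text
t: 1.62
eef_pos: [0.2742, 0.4918, 0.4048]
ee_rot: [-3.141, 0.0, -0.486]
force: [1.3, 0.5, 0.6]
width: 0.0877
```

Emit:
move_arm:
  deltas:
    - [25,-33,0,0,0,-3]
    - [25,-33,0,0,0,-3]
    - [25,-33,0,0,0,-3]
    - [25,-33,0,0,0,-3]
    - [25,-33,0,0,0,-3]

```text
t: 2.03
eef_pos: [0.3992, 0.3266, 0.4051]
ee_rot: [-3.141, 0.0, -0.748]
force: [1.6, 0.1, 0.4]
width: 0.0871
```

Emit:
move_arm:
  deltas:
    - [12,-39,0,0,0,0]
    - [12,-39,0,0,0,0]
    - [12,-39,0,0,0,0]
    - [12,-39,0,0,0,0]
    - [12,-39,0,0,0,0]

```text
t: 2.45
eef_pos: [0.4585, 0.1315, 0.4051]
ee_rot: [-3.141, -0.0, -0.745]
force: [0.8, -0.0, -0.2]
width: 0.0874
```

Emit:
move_arm:
  deltas:
    - [4,-40,0,0,0,0]
    - [4,-40,0,0,0,0]
    - [4,-40,0,0,0,0]
    - [4,-40,0,0,0,0]
    - [4,-40,0,0,0,0]

```text
t: 2.87
eef_pos: [0.4781, -0.0686, 0.4052]
ee_rot: [-3.141, -0.001, -0.745]
force: [0.9, 0.6, 0.1]
width: 0.0875
```

Emit:
move_arm:
  deltas:
    - [6,-20,-10,0,0,0]
    - [6,-20,-10,0,0,0]
    - [6,-20,-10,0,0,0]
    - [6,-16,-10,0,0,0]
    - [0,0,-10,0,0,0]

```text
t: 3.28
eef_pos: [0.5032, -0.1447, 0.3541]
ee_rot: [3.141, -0.001, -0.747]
force: [0.0, 0.4, 0.7]
width: 0.0873
```

Run:
```python
from h import *
np.set_printoptions(precision=4,suppress=True)
s=arm.get_state();print(s['t'],s['eef_pos'],s['ee_rot'],s['force'])
im=arm.grab_frame('wrist');cv2.imwrite('pics/w1.png',im[:,:,::-1])
for th in ['clip_coil','clip_tip','clip_seat','socket','pin_root','keeper']:
    for d in arm.spot_point(th,'wrist')[:3]:
        print(th,np.round(d['xy'],1),round(d['score'],2),onz('wrist',d['xy'],{'clip_coil':.075,'clip_tip':.003,'clip_seat':.029,'socket':.055,'pin_root':.04,'keeper':0}[th]))
cv2.imwrite('pics/w1b.png',cv2.resize(im[:,:,::-1],None,fx=1.5,fy=1.5))
```

```text
3.2833 [ 0.5032 -0.1447  0.3541] [ 3.1414 -0.0005 -0.7474] [0.0206 0.4001 0.6652]
clip_coil [238.4 200.4] 0.88 [ 0.5019 -0.1297  0.075 ]
clip_tip [248.7 175.6] 0.64 [ 0.5019 -0.1406  0.003 ]
clip_seat [253.3 181.9] 0.67 [ 0.4984 -0.1429  0.029 ]
clip_seat [93.  81.5] 0.42 [ 0.6755 -0.0968  0.029 ]
socket [94.6 81.1] 0.78 [ 0.6648 -0.1053  0.055 ]
pin_root [125.3 104.9] 0.94 [ 0.6368 -0.1058  0.04  ]
keeper [250.5 176.5] 0.94 [ 0.5008 -0.14    0.    ]
keeper [124.9 103.9] 0.37 [ 0.6495 -0.0952  0.    ]
```

View pics/w1b.png

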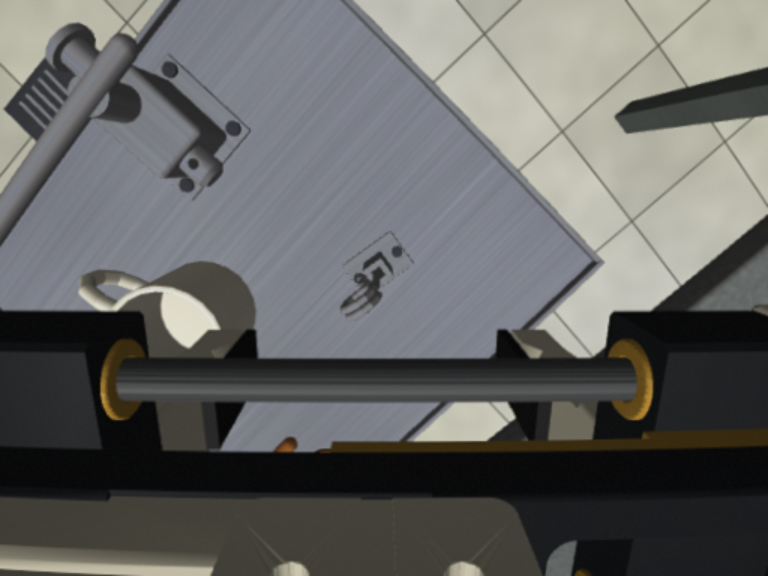

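Run:
```python
import cv2,numpy as np
w=cv2.imread('pics/w1.png')
a=cv2.resize(w[145:225,215:285],(420,480),interpolation=cv2.INTER_CUBIC)
b=cv2.resize(w[80:140,100:145],(360,480),interpolation=cv2.INTER_CUBIC)
cv2.imwrite('pics/c2.png',np.clip(np.hstack([a,b])*1.4,0,255).astype(np.uint8))
```

```text
(no output)
```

View pics/c2.png

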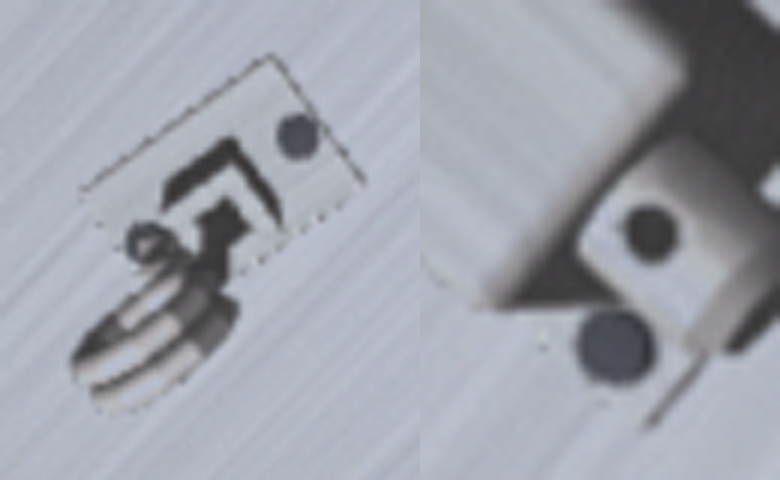

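Run:
```python
from h import *
np.set_printoptions(precision=4,suppress=True)
f=lambda x,y,z:onz('wrist',(x,y),z)
A,B,C=[f(215+a/6-.4,145+b/6-.4,0.003) for a,b in [(82,187),(270,55),(365,183)]]
print('plate',A,B,C,np.linalg.norm(A-B),np.linalg.norm(B-C)); 
kx=A-B;print('keeper yaw',np.degrees(np.arctan2(kx[1],kx[0])),np.degrees(np.arctan2(*(B-C)[1::-1])))
print('centre',(A+C)/2)
c=f(597/1.5,262/1.5,0);e=f(345/1.5,1,0);n=f(400/1.5,440/1.5,0)
print('trolley yaw',np.degrees(np.arctan2(*(e-c)[1::-1])),np.degrees(np.arctan2(*(n-c)[1::-1]))-90, c)
yaw=np.arctan2(*(e-c)[1::-1]);R=lambda v:np.array([np.cos(yaw)*v[0]-np.sin(yaw)*v[1],np.sin(yaw)*v[0]+np.cos(yaw)*v[1]])
print('trolley centre',c[:2]+R((.17,.28)))
print('hole',f(128.5,108.7,0.05),'coil',f(238.4,200.4,.075))
# coil centre by hand: mid of crop (155,330)
print('coil hand',f(215+155/6-.4,145+325/6-.4,.082))
# tops: other cams
print(onz('top',(276.8,184.7),0),onz('scene',(234.1,233.3),0), onz('top',(265.5,143.6),.04),onz('scene',(277.2,240.8),.05))
```

```text
plate [ 0.5185 -0.123   0.003 ] [ 0.513  -0.1648  0.003 ] [ 0.4837 -0.1618  0.003 ] 0.04216088588318573 0.029451396276834005
keeper yaw 82.61489406473156 -5.847055134395356
centre [ 0.5011 -0.1424  0.003 ]
trolley yaw 4.065245950026269 3.0849885482931256 [ 0.39   -0.2637  0.    ]
trolley centre [0.5397 0.0276]
hole [ 0.6297 -0.1081  0.05  ] coil [ 0.5034 -0.128   0.075 ]
coil hand [ 0.5046 -0.1319  0.082 ]
[ 0.4994 -0.149   0.    ] [ 0.5073 -0.1407  0.    ] [ 0.6298 -0.1067  0.04  ] [ 0.6286 -0.1106  0.05  ]
```

Emit:
move_arm:
  deltas:
    - [0,1.4,-6,0,0,-5.4]
    - [0,1.4,-6,0,0,-5.4]
    - [0,1.4,-6,0,0,-5.4]
    - [0,1.4,-6,0,0,-5.4]
    - [0,1.4,-6,0,0,-5.4]
  claw: 140

```text
t: 4.05
eef_pos: [0.5026, -0.1349, 0.3253]
ee_rot: [-3.14, -0.0, -1.22]
force: [-0.7, 0.5, 0.1]
width: 0.06
```

Emit:
move_arm:
  deltas:
    - [0,1.4,-6,0,0,-5.4]
    - [0,1.4,-6,0,0,-5.4]
    - [0,1.4,-6,0,0,-5.4]
    - [0,1.4,-6,0,0,-5.4]
    - [0,1.4,0,0,0,-5.1]

```text
t: 4.47
eef_pos: [0.5023, -0.1278, 0.3003]
ee_rot: [3.141, 0.0, -1.687]
force: [-1.1, -0.9, 0.2]
width: 0.0395
```

Run:
```python
from h import *
np.set_printoptions(precision=4,suppress=True)
s=arm.get_state();print(s['t'],s['eef_pos'],s['ee_rot'],s['force'],s['width'])
im=arm.grab_frame('wrist');cv2.imwrite('pics/w2.png',im[:,:,::-1])
for th,z in [('clip_coil',.075),('socket',.055),('pin_root',.04),('keeper',0)]:
    for d in arm.spot_point(th,'wrist')[:3]:
        print(th,np.round(d['xy'],1),round(d['score'],2),onz('wrist',d['xy'],z))
R=Rn.from_euler('xyz',s['ee_rot']).as_matrix();g=s['eef_pos']+R[:,2]*.1593
print(g,'grasp pt proj',proj('wrist',g),proj('wrist',[g[0],g[1],.075]))
im=im[:,:,::-1]
cv2.imwrite('pics/w2b.png',cv2.resize(im,None,fx=1.5,fy=1.5))
```

```text
4.4667 [ 0.5023 -0.1278  0.3003] [ 3.1413  0.0002 -1.6865] [-1.0685 -0.9178  0.1691] 0.039484938357665776
clip_coil [249.1 200.6] 0.7 [ 0.5031 -0.1345  0.075 ]
keeper [253.  170.9] 0.96 [ 0.4995 -0.1415  0.    ]
[ 0.5022 -0.1278  0.141 ] grasp pt proj [252.057  250.8345] [251.791  209.9901]
```

View pics/w2b.png

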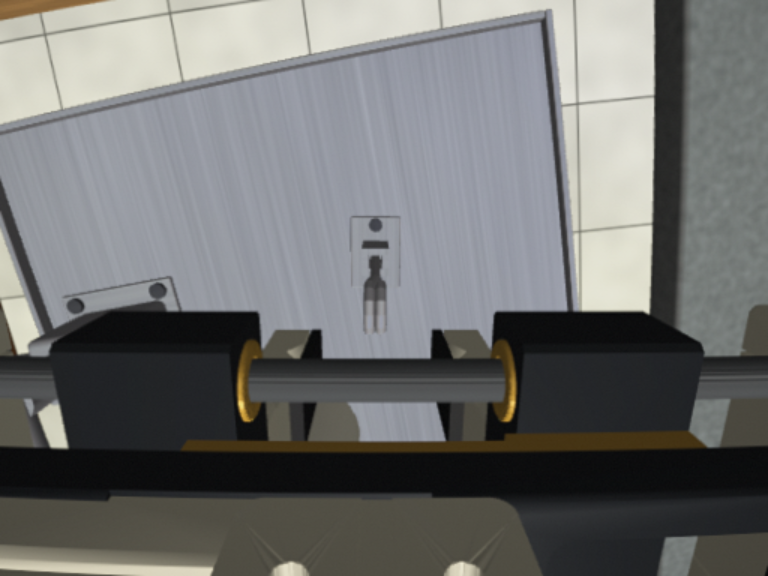

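Emit:
move_arm:
  deltas:
    - [0.8,-5,0,0,0,0]
    - [0,0,-16,0,0,0]
    - [0,0,-16,0,0,0]
    - [0,0,-16,0,0,0]
    - [0,0,-16,0,0,0]

```text
t: 5.13
eef_pos: [0.5034, -0.1339, 0.2364]
ee_rot: [-3.141, 0.0, -1.681]
force: [-0.1, 0.2, -0.9]
width: 0.0394
```

Emit:
move_arm:
  deltas:
    - [0,0,0,0,0,0]
    - [0,0,0,0,0,0]
    - [0,0,0,0,0,0]
    - [0,0,0,0,0,0]
    - [0,0,0,0,0,0]
  claw: 255
  squeeze: 20

```text
t: 5.55
eef_pos: [0.5037, -0.1336, 0.2377]
ee_rot: [-3.14, 0.0, -1.682]
force: [-0.1, 0.4, -0.8]
width: 0.0116
```

Run:
```python
from h import *
np.set_printoptions(precision=4,suppress=True)
s=arm.get_state();print(s['t'],s['eef_pos'],s['ee_rot'],s['force'],s['width'])
im=arm.grab_frame('scene');cv2.imwrite('pics/s2.png',im[:,:,::-1])
im=im[:,:,::-1]
cv2.imwrite('pics/s2b.png',cv2.resize(im[160:290,180:340],None,fx=4,fy=4,interpolation=cv2.INTER_CUBIC))
```

```text
5.55 [ 0.5037 -0.1336  0.2377] [-3.1398  0.0003 -1.6823] [-0.0839  0.3715 -0.8304] 0.011575099482492152
```

View pics/s2b.png

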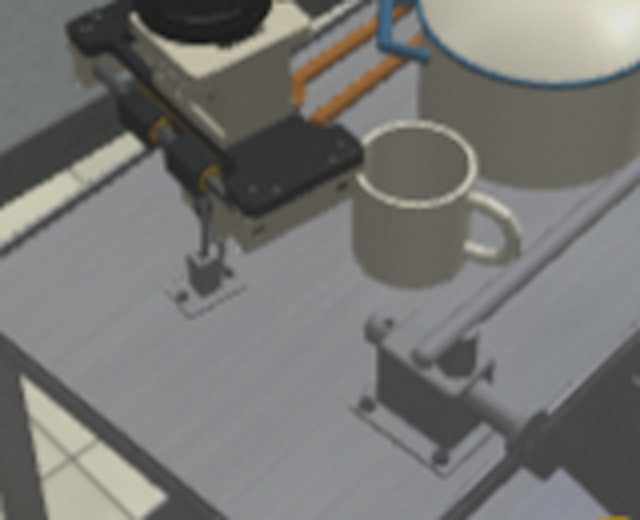

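Emit:
move_arm:
  deltas:
    - [0,0,0,0,0,0]
    - [0,0,0,0,0,0]
    - [0,0,0,0,0,0]
    - [0,0,4,0,0,0]
    - [0,0,6,0,0,0]
  squeeze: 28

```text
t: 6.02
eef_pos: [0.503, -0.1335, 0.2464]
ee_rot: [3.14, -0.0, -1.683]
force: [-0.5, 0.6, -1.1]
width: 0.0096
```

Emit:
move_arm:
  deltas:
    - [0,0,10,0,0,0]
    - [0,0,12,0,0,0]
    - [0,0,15,0,0,0]
    - [0,0,15,0,0,0]
    - [0,0,12,0,0,0]

```text
t: 6.43
eef_pos: [0.5034, -0.1336, 0.3127]
ee_rot: [-3.14, 0.0, -1.682]
force: [1.0, 0.1, 0.0]
width: 0.0094
```

Run:
```python
from h import *
np.set_printoptions(precision=4,suppress=True)
s=arm.get_state();print(s['t'],s['eef_pos'],s['ee_rot'],s['force'],s['width'])
R=Rn.from_euler('xyz',s['ee_rot']).as_matrix()
for n in ['wrist','scene','top']:
    im=arm.grab_frame(n);cv2.imwrite(f'pics/{n}3.png',im[:,:,::-1])
    for th in ['clip_tip','clip_coil','clip_seat','keeper']:
        for d in arm.spot_point(th,n)[:2]: print(n,th,np.round(d['xy'],1),round(d['score'],2))
w=cv2.imread('pics/wrist3.png');s=cv2.imread('pics/scene3.png')
cv2.imwrite('pics/c3.png',np.hstack([cv2.resize(w[120:260,190:310],(400,467),interpolation=cv2.INTER_CUBIC),cv2.resize(s[150:256,190:280],(396,467),interpolation=cv2.INTER_CUBIC)]))
```

```text
6.4333 [ 0.5034 -0.1336  0.3127] [-3.1403  0.0001 -1.6824] [0.9738 0.1424 0.0241] 0.009424060998988576
wrist clip_tip [249.8 191.7] 0.88
wrist clip_coil [251.8 252.2] 0.7
wrist clip_seat [251.4 201.9] 0.93
wrist keeper [250.8 169.7] 0.87
scene clip_tip [ 75.5 230.5] 0.56
scene clip_tip [230.9 212.1] 0.45
scene clip_coil [101.1 216.6] 0.71
scene clip_coil [232.7 184.9] 0.53
scene clip_seat [ 84.8 231.1] 0.74
scene clip_seat [227.5 202.8] 0.59
scene keeper [232.5 234.5] 0.71
top clip_tip [360.9 269. ] 0.6
top clip_coil [341.6 268.3] 0.68
top clip_seat [349.9 262.3] 0.43
top keeper [274.1 185. ] 0.41
```

View pics/c3.png

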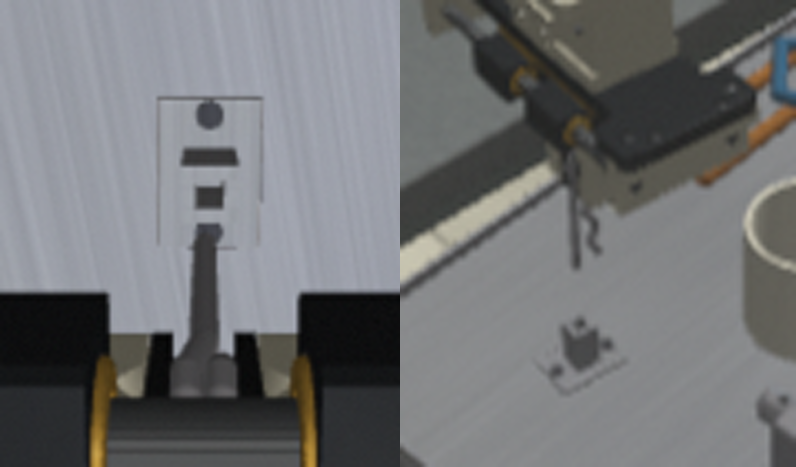

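Run:
```python
from h import *
np.set_printoptions(precision=4,suppress=True)
def cT(pos,rot):
    c=arm.calibration('wrist');T=np.eye(4);T[:3,:3]=Rn.from_euler('xyz',rot).as_matrix();T[:3,3]=pos
    return c,T@np.array(c['mount'])
ang=lambda v:np.degrees(np.arctan2(v[1],v[0]))
W=cT([0.5023,-0.1278,0.3003],[3.1413,.0002,-1.6865])
f=lambda x,y,z=0:onz('wrist',(x/1.5,y/1.5),z,W)
print('side',ang(f(0,130)-f(548,12)),'near',ang(f(575,310)-f(551,12)),f(549,12))
print('sockplate',ang(f(63,297,.003)-f(172,278,.003)))
W1=cT([0.5032,-0.1447,0.3541],[3.1414,-.0005,-.7474])
g=lambda x,y,z=0:onz('wrist',(x,y),z,W1)
print('sock plate w1',ang(g(170/1.5,55/1.5,.003)-g(250/1.5,130/1.5,.003)))
print('hole',g(128.5,108.7,.05))
W3=cT([0.5034,-0.1336,0.3127],[-3.1403,.0001,-1.6824])
for p in [(252.4,188),(252.4,190)]: print('tip',onz('wrist',p,.0785,W3))
# refine edges on image w1 with LSD? scene/top check of trolley yaw
t=cv2.imread('pics/top0.png',0)
l=cv2.createLineSegmentDetector().detect(t)[0][:,0]
for a in l:
    p,q=onz('top',a[:2],0),onz('top',a[2:],0)
    if np.linalg.norm(p-q)>.15 and p[0]>.3 and abs(p[1])<.5: print(p[:2],q[:2],ang(q-p))
```

```text
side 4.082651694966635 near 93.22160922956179 [ 0.3888 -0.2682  0.    ]
sockplate 3.0327958008015545
sock plate w1 3.5237927935731177
hole [ 0.63   -0.1116  0.05  ]
tip [ 0.501  -0.147   0.0785]
tip [ 0.5011 -0.1456  0.0785]
[1.0085 0.1191] [1.0085 0.9021] 90.00059317410056
[0.608  0.3757] [0.4414 0.365 ] -176.3440987163206
[ 0.311  -0.3998] [ 0.3104 -0.7208] -90.09656243530247
[0.4308 0.2991] [0.5963 0.311 ] 4.097741501965196
[ 0.6594 -0.4228] [ 0.9241 -0.4225] 0.060148866052889
[0.3098 0.1466] [ 0.311  -0.1776] -89.78589306104506
[ 0.3107 -0.2144] [ 0.3107 -0.3915] -89.97782614293978
[ 1.0486 -0.1536] [ 1.0493 -1.0274] -89.95786007421842
[ 0.9934 -0.4601] [ 0.9937 -0.6696] -89.93796920865844
[0.347  0.1737] [ 0.371  -0.1848] -86.17950625371294
[ 0.3398 -0.1772] [0.3217 0.1514] 93.15501107032622
[ 0.7077 -0.4594] [ 0.7079 -0.6686] -89.92549556985516
[ 0.731  -0.2463] [ 0.3937 -0.268 ] -176.30692089787127
[0.6835 0.2794] [0.6947 0.1228] -85.91220752387264
[ 0.4693 -0.3892] [ 0.6313 -0.3905] -0.44099860287296755
[0.4195 0.381 ] [0.639 0.396] 3.9187748900341592
[0.8322 0.3404] [0.9965 
[... 767 characters left out ...]
732
[0.6499 0.3408] [0.8227 0.3405] -0.08341911181120663
[ 0.8255 -0.3909] [ 0.9976 -0.3893] 0.5426658025618968
[0.9967 0.3318] [0.8372 0.3315] -179.8700506460651
[0.8133 0.3311] [0.6542 0.3322] 179.60029476334367
[ 0.8197 -0.3827] [ 0.8198 -0.223 ] 89.94206598224123
[0.3977 0.2231] [0.41   0.0316] -86.32775192560584
[0.5966 0.3015] [0.4354 0.2917] -176.52596769394475
[ 0.8289 -0.2228] [ 0.8295 -0.3829] -89.79184086375722
[ 0.6315 -0.3978] [ 0.4696 -0.3975] 179.9083814204745
[ 0.9946 -0.0343] [ 0.8368 -0.0337] 179.77103979824693
[ 0.4634 -0.402 ] [ 0.4633 -0.5682] -90.04368645271073
[ 0.9932 -0.3992] [ 0.8354 -0.3993] -179.95628778713552
[ 0.8377 -0.2074] [ 0.9953 -0.2066] 0.2785304412403649
```

Emit:
move_arm:
  deltas:
    - [25,7,0,0,0,2]
    - [25,7,0,0,0,2]
    - [26,8,0,0,0,2]
    - [26,8,0,0,0,2]
    - [25,7,0,0,0,2.1]

```text
t: 7.6
eef_pos: [0.6316, -0.0961, 0.3105]
ee_rot: [3.142, -0.0, -1.505]
force: [0.4, 0.1, -0.9]
width: 0.0095
```

Emit:
move_arm:
  deltas:
    - [0,0,-2,0,0,0]
    - [0,0,-2,0,0,0]
    - [0,0,-2,0,0,0]
    - [0,0,0,0,0,0]
    - [0,0,0,0,0,0]

```text
t: 8.02
eef_pos: [0.6295, -0.0968, 0.3047]
ee_rot: [3.141, 0.0, -1.507]
force: [0.5, -0.6, -0.4]
width: 0.01
```

```bash
cat > look.py <<'E'
from h import *
import sys
np.set_printoptions(precision=4,suppress=True)
k=sys.argv[1]
s=arm.get_state();print(s['t'],s['eef_pos'],s['ee_rot'],s['force'],s['moment'],s['width'])
for n in ['wrist','scene']:
    im=arm.grab_frame(n);cv2.imwrite(f'pics/{n}{k}.png',im[:,:,::-1])
w=cv2.imread(f'pics/wrist{k}.png');s=cv2.imread(f'pics/scene{k}.png')
cv2.imwrite(f'pics/c{k}.png',np.clip(1.3*np.hstack([cv2.resize(w[150:240,215:290],(400,480),interpolation=cv2.INTER_CUBIC),cv2.resize(s[190:286,240:320],(400,480),interpolation=cv2.INTER_CUBIC)]),0,255).astype(np.uint8))
E
python3 look.py 4
```

```text
8.0167 [ 0.6295 -0.0968  0.3047] [ 3.1412  0.     -1.5069] [ 0.5405 -0.554  -0.4047] [ 0.0676 -0.0557  0.0037] 0.010002058062283884
```

View pics/c4.png

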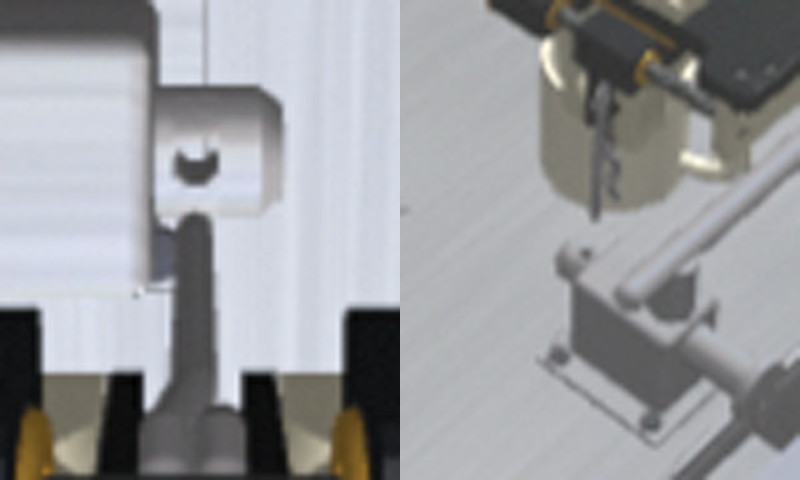

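Run:
```python
from h import *
np.set_printoptions(precision=4,suppress=True)
for zt in (.066,.0705,.074):
  print(zt,onz('wrist',(251.5,180.1),.05),[onz('wrist',(251.2,y),zt) for y in (190.5,192)])
s=arm.get_state();print(s['eef_pos'])
# tip from scene crop: (595,218) -> scene px
p=((595-400)/5+240-.4,190+218/5-.4); h=((585-400)/5+240-.4,190+255/5-.4)
print('scene',p,onz('scene',p,.0705),'hole',h,onz('scene',h,.05), tri([ray('scene',p),ray('wrist',(251.2,191))]), tri([ray('scene',h),ray('wrist',(251.5,180.1))]))
```

```text
0.066 [ 0.6302 -0.1117  0.05  ] [array([ 0.6301, -0.1073,  0.066 ]), array([ 0.6301, -0.1062,  0.066 ])]
0.0705 [ 0.6302 -0.1117  0.05  ] [array([ 0.6302, -0.1085,  0.0705]), array([ 0.6301, -0.1074,  0.0705])]
0.074 [ 0.6302 -0.1117  0.05  ] [array([ 0.6303, -0.1094,  0.074 ]), array([ 0.6302, -0.1083,  0.074 ])]
[ 0.6298 -0.0968  0.3051]
scene (278.6, 233.2) [ 0.6269 -0.105   0.0705] hole (276.6, 240.6) [ 0.6272 -0.1112  0.05  ] (array([ 0.6305, -0.1094,  0.0767]), [np.float64(0.0003621909199996725), np.float64(0.0003621909199996743)]) (array([ 0.6299, -0.1131,  0.0539]), [np.float64(0.0006330797056898004), np.float64(0.0006330797056897702)])
```

Emit:
move_arm:
  deltas:
    - [0,-3.7,0,0,0,0]
    - [0,0,-5,0,0,0]
    - [0,0,-5,0,0,0]
    - [0,0,-4,0,0,0]
    - [0,0,0,0,0,0]

```text
t: 8.53
eef_pos: [0.6298, -0.1003, 0.2892]
ee_rot: [3.14, 0.0, -1.507]
force: [-0.2, 0.1, -1.3]
width: 0.0094
```

```bash
python3 look.py 5
```

```text
8.5333 [ 0.6298 -0.1003  0.2892] [ 3.1396  0.0002 -1.5067] [-0.2348  0.0942 -1.3018] [ 0.061  -0.0024 -0.0236] 0.009388135399983042
```

View pics/c5.png

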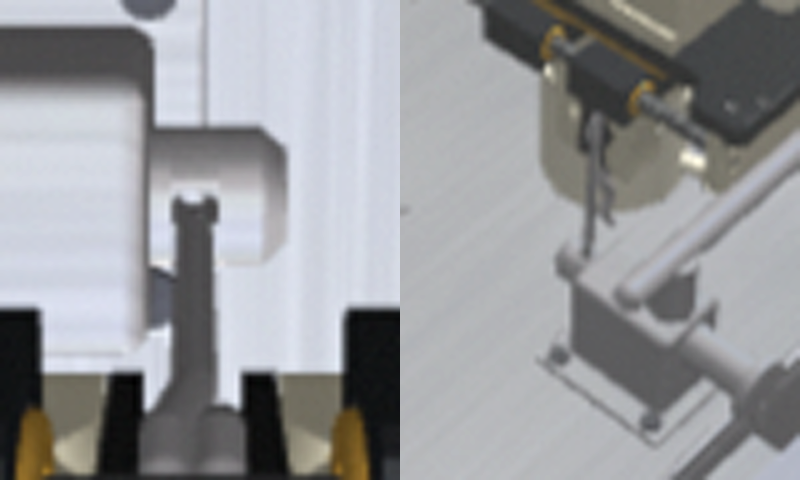

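Emit:
move_arm:
  deltas:
    - [-0.2,0,-1,0,0,0]
    - [0,0,-1,0,0,0]
    - [0,0,-1,0,0,0]
    - [0,0,-1,0,0,0]
    - [0,0,0,0,0,0]

```text
t: 9.05
eef_pos: [0.63, -0.1003, 0.2865]
ee_rot: [3.141, 0.0, -1.506]
force: [-1.6, 0.5, -0.1]
width: 0.0095
```

Emit:
move_arm:
  deltas:
    - [0,0,-0.5,0,0,0]
    - [0,0,-0.5,0,0,0]
    - [0,0,-0.5,0,0,0]
    - [0,0,-0.5,0,0,0]
    - [0,0,0,0,0,0]

```text
t: 9.47
eef_pos: [0.6301, -0.1003, 0.2845]
ee_rot: [3.141, 0.0, -1.506]
force: [0.2, -0.7, -0.6]
width: 0.0097
```

Emit:
move_arm:
  deltas:
    - [0,0,-0.5,0,0,0]
    - [0,0,-0.5,0,0,0]
    - [0,0,-0.5,0,0,0]
    - [0,0,-0.5,0,0,0]
    - [0,0,0,0,0,0]

```text
t: 9.88
eef_pos: [0.63, -0.1003, 0.2825]
ee_rot: [3.141, 0.0, -1.506]
force: [0.0, -0.1, -0.7]
width: 0.0092
```

Emit:
move_arm:
  deltas:
    - [0,0,-0.5,0,0,0]
    - [0,0,-0.5,0,0,0]
    - [0,0,-0.5,0,0,0]
    - [0,0,-0.5,0,0,0]
    - [0,0,0,0,0,0]

```text
t: 10.3
eef_pos: [0.63, -0.1003, 0.2805]
ee_rot: [3.141, -0.0, -1.506]
force: [-0.2, -0.6, -0.1]
width: 0.0094
```

Emit:
move_arm:
  deltas:
    - [0,0,-0.5,0,0,0]
    - [0,0,-0.5,0,0,0]
    - [0,0,-0.5,0,0,0]
    - [0,0,-0.5,0,0,0]
    - [0,0,0,0,0,0]

```text
t: 10.72
eef_pos: [0.63, -0.1003, 0.2785]
ee_rot: [3.141, -0.0, -1.506]
force: [-1.6, -0.5, -2.0]
width: 0.0098
```

Emit:
move_arm:
  deltas:
    - [0,0,-0.5,0,0,0]
    - [0,0,-0.5,0,0,0]
    - [0,0,-0.5,0,0,0]
    - [0,0,-0.5,0,0,0]
    - [0,0,0,0,0,0]

```text
t: 11.13
eef_pos: [0.6301, -0.1003, 0.2765]
ee_rot: [3.141, -0.0, -1.506]
force: [-1.1, -0.4, -0.2]
width: 0.0096
```

Emit:
move_arm:
  deltas:
    - [0,0,-0.8,0,0,0]
    - [0,0,-0.8,0,0,0]
    - [0,0,-0.8,0,0,0]
    - [0,0,-0.8,0,0,0]
    - [0,0,-0.8,0,0,0]

```text
t: 11.55
eef_pos: [0.6301, -0.1003, 0.2726]
ee_rot: [3.141, -0.0, -1.506]
force: [-1.3, -1.2, -0.5]
width: 0.0098
```

Emit:
move_arm:
  deltas:
    - [0,0,-0.8,0,0,0]
    - [0,0,-0.8,0,0,0]
    - [0,0,-0.8,0,0,0]
    - [0,0,-0.8,0,0,0]
    - [0,0,-0.8,0,0,0]

```text
t: 11.97
eef_pos: [0.6301, -0.1003, 0.2686]
ee_rot: [3.141, -0.0, -1.506]
force: [-1.1, -1.4, 0.7]
width: 0.0094
```

```bash
python3 look.py 6
```

```text
11.9667 [ 0.6301 -0.1003  0.2686] [ 3.1415 -0.     -1.5064] [-1.0866 -1.4101  0.6608] [-0.4794  0.5054 -0.0219] 0.00940686562004915
```

View pics/c6.png

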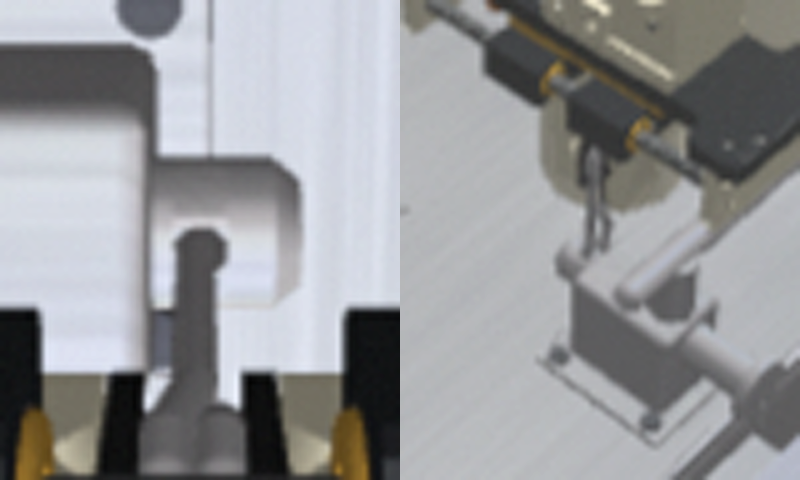

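Emit:
move_arm:
  deltas:
    - [-0.4,-0.3,0,0,0,0]
    - [-0.3,-0.2,0,0,0,0]
    - [0,0,-0.5,0,0,0]
    - [0,0,-0.5,0,0,0]
    - [0,0,0,0,0,0]

```text
t: 12.48
eef_pos: [0.6295, -0.1006, 0.2676]
ee_rot: [-3.141, 0.0, -1.506]
force: [0.3, 1.0, 0.2]
width: 0.0095
```

Emit:
move_arm:
  deltas:
    - [0,0,-0.4,0,0,0]
    - [0,0,-0.4,0,0,0]
    - [0,0,-0.4,0,0,0]
    - [0,0,-0.4,0,0,0]
    - [0,0,-0.4,0,0,0]

```text
t: 12.9
eef_pos: [0.6295, -0.1006, 0.2658]
ee_rot: [-3.141, 0.0, -1.506]
force: [-0.7, 1.4, 1.0]
width: 0.0094
```

Emit:
move_arm:
  deltas:
    - [0,0,-0.4,0,0,0]
    - [0,0,-0.4,0,0,0]
    - [0,0,-0.4,0,0,0]
    - [0,0,-0.4,0,0,0]
    - [0,0,-0.4,0,0,0]

```text
t: 13.32
eef_pos: [0.6295, -0.1007, 0.2639]
ee_rot: [-3.141, 0.0, -1.506]
force: [-1.3, 1.6, 4.4]
width: 0.0094
```

```bash
python3 -c "
from station import arm
s=arm.get_state();print(s['force'],s['moment'],s['eef_pos'])"
```

```text
[-1.29603094  1.59416515  4.38824614] [ 0.9799097   0.30964072 -0.00910754] [ 0.62948572 -0.10066631  0.26392886]
```

Emit:
move_arm:
  deltas:
    - [0,0,-0.4,0,0,0]
    - [0,0,-0.4,0,0,0]
    - [0,0,-0.4,0,0,0]
    - [0,0,-0.4,0,0,0]
    - [0,0,-0.4,0,0,0]

```text
t: 13.73
eef_pos: [0.6294, -0.1007, 0.2616]
ee_rot: [3.142, 0.0, -1.506]
force: [0.0, 2.0, 3.7]
width: 0.0099
```

Emit:
move_arm:
  deltas:
    - [0,0,-0.4,0,0,0]
    - [0,0,-0.4,0,0,0]
    - [0,0,-0.4,0,0,0]
    - [0,0,-0.4,0,0,0]
    - [0,0,-0.4,0,0,0]

```text
t: 14.15
eef_pos: [0.6294, -0.1008, 0.2597]
ee_rot: [-3.142, -0.0, -1.506]
force: [-1.3, 2.8, 5.0]
width: 0.0098
```

Emit:
move_arm:
  deltas:
    - [0,0,-0.4,0,0,0]
    - [0,0,-0.4,0,0,0]
    - [0,0,-0.4,0,0,0]
    - [0,0,-0.4,0,0,0]
    - [0,0,-0.4,0,0,0]

```text
t: 14.57
eef_pos: [0.6294, -0.1008, 0.2575]
ee_rot: [3.141, 0.0, -1.506]
force: [-1.1, 1.9, 3.2]
width: 0.0098
```

Emit:
move_arm:
  deltas:
    - [0,0,-0.4,0,0,0]
    - [0,0,-0.4,0,0,0]
    - [0,0,-0.4,0,0,0]
    - [0,0,-0.4,0,0,0]
    - [0,0,-0.4,0,0,0]

```text
t: 14.98
eef_pos: [0.6293, -0.1008, 0.2554]
ee_rot: [3.141, 0.0, -1.507]
force: [1.0, 2.1, 0.8]
width: 0.0091
```

Emit:
move_arm:
  deltas:
    - [0,0,-0.4,0,0,0]
    - [0,0,-0.4,0,0,0]
    - [0,0,-0.4,0,0,0]
    - [0,0,-0.4,0,0,0]
    - [0,0,-0.4,0,0,0]

```text
t: 15.4
eef_pos: [0.6293, -0.1008, 0.2534]
ee_rot: [3.141, 0.0, -1.506]
force: [-0.9, 1.9, -0.3]
width: 0.0099
```

Emit:
move_arm:
  deltas:
    - [0,0,-0.4,0,0,0]
    - [0,0,-0.4,0,0,0]
    - [0,0,-0.4,0,0,0]
    - [0,0,-0.4,0,0,0]
    - [0,0,0,0,0,0]

```text
t: 15.82
eef_pos: [0.6293, -0.1008, 0.2519]
ee_rot: [3.141, -0.0, -1.506]
force: [0.1, 0.9, -0.9]
width: 0.0094
```

Emit:
move_arm:
  deltas:
    - [0,0,-0.4,0,0,0]
    - [0,0,-0.4,0,0,0]
    - [0,0,-0.4,0,0,0]
    - [0,0,0,0,0,0]
    - [0,0,0,0,0,0]

```text
t: 16.23
eef_pos: [0.6294, -0.1008, 0.2508]
ee_rot: [3.142, -0.0, -1.506]
force: [-0.1, 1.1, -0.7]
width: 0.0094
```

Emit:
move_arm:
  deltas:
    - [0,0,-0.4,0,0,0]
    - [0,0,-0.4,0,0,0]
    - [0,0,-0.3,0,0,0]
    - [0,0,0,0,0,0]
    - [0,0,0,0,0,0]

```text
t: 16.65
eef_pos: [0.6294, -0.1008, 0.2497]
ee_rot: [3.142, -0.0, -1.506]
force: [-0.4, -1.0, -0.2]
width: 0.0097
```

```bash
python3 look.py 7
```

```text
16.65 [ 0.6294 -0.1008  0.2497] [ 3.1415 -0.0001 -1.5064] [-0.4214 -0.9998 -0.1534] [-0.0264 -0.0487 -0.0241] 0.009719553568038998
```

View pics/c7.png

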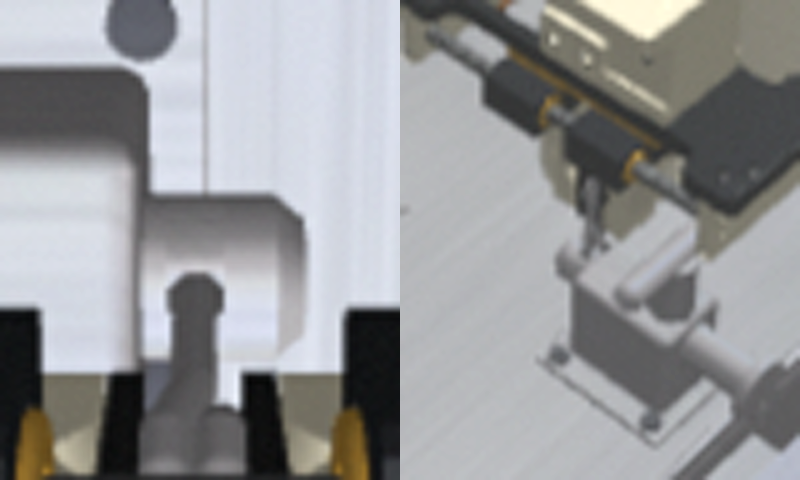

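Emit:
move_arm:
  deltas:
    - [0,0,-0.3,0,0,0]
    - [0,0,-0.3,0,0,0]
    - [0,0,0,0,0,0]
    - [0,0,0,0,0,0]
    - [0,0,0,0,0,0]

```text
t: 17.17
eef_pos: [0.6294, -0.1008, 0.2492]
ee_rot: [-3.142, -0.0, -1.506]
force: [0.1, -0.2, -0.6]
width: 0.0092
```

Emit:
move_arm:
  deltas:
    - [0,0,-0.3,0,0,0]
    - [0,0,-0.3,0,0,0]
    - [0,0,0,0,0,0]
    - [0,0,0,0,0,0]
    - [0,0,0,0,0,0]

```text
t: 17.58
eef_pos: [0.6294, -0.1008, 0.2485]
ee_rot: [3.142, 0.0, -1.506]
force: [0.3, -0.7, -0.8]
width: 0.0097
```

```bash
python3 -c "
from station import arm
s=arm.get_state();print(s['force'],s['moment'],s['eef_pos'])"
```

```text
[ 0.26255326 -0.73862777 -0.84059966] [-0.18062277 -0.09370352 -0.03986604] [ 0.62939034 -0.10076657  0.24853462]
```

Emit:
move_arm:
  deltas:
    - [0,0,-0.3,0,0,0]
    - [0,0,0,0,0,0]
    - [0,0,0,0,0,0]
    - [0,0,0,0,0,0]
    - [0,0,0,0,0,0]

```text
t: 18.0
eef_pos: [0.6294, -0.1008, 0.2483]
ee_rot: [3.142, -0.0, -1.506]
force: [-0.4, -0.8, 0.1]
width: 0.0101
```

Emit:
move_arm:
  deltas:
    - [0,0,-0.3,0,0,0]
    - [0,0,0,0,0,0]
    - [0,0,0,0,0,0]
    - [0,0,0,0,0,0]
    - [0,0,0,0,0,0]

```text
t: 18.42
eef_pos: [0.6294, -0.1008, 0.2479]
ee_rot: [3.142, -0.0, -1.506]
force: [0.3, -0.0, -0.8]
width: 0.0097
```

Emit:
move_arm:
  deltas:
    - [0,0,0,0,0,0]
    - [0,0,0,0,0,0]
    - [0,0,0,0,0,0]
    - [0,0,0,0,0,0]
    - [0,0,0,0,0,0]
  claw: 194

```text
t: 18.83
eef_pos: [0.6294, -0.1007, 0.248]
ee_rot: [-3.142, 0.0, -1.506]
force: [0.6, -0.2, 0.3]
width: 0.0206
```

```bash
python3 look.py 8; python3 -c "
import cv2,numpy as np
d=[(abs(cv2.imread('pics/wrist%d.png'%i)[150:240,215:290].astype(int))) for i in (7,8)];print(abs(d[0]-d[1]).mean())"
```

```text
18.8333 [ 0.6294 -0.1007  0.248 ] [-3.1415  0.     -1.5063] [ 0.5776 -0.2089  0.2534] [ 0.1068 -0.0243 -0.0071] 0.02060356713815296
21.946765432098765
```

Released. Now I'll rise straight up, then look from near.

Emit:
move_arm:
  deltas:
    - [0,0,3,0,0,0]
    - [0,0,5,0,0,0]
    - [0,0,10,0,0,0]
    - [0,0,15,0,0,0]
    - [0,0,20,0,0,0]

```text
t: 19.35
eef_pos: [0.629, -0.1008, 0.3013]
ee_rot: [3.14, 0.0, -1.506]
force: [0.0, 0.7, 0.4]
width: 0.0209
```

Emit:
move_arm:
  deltas:
    - [0,8,15,0,0,0]
    - [0,8,15,0,0,0]
    - [0,8,10,0,0,0]
    - [0,8,0,0,0,0]
    - [0,0,0,0,0,0]

```text
t: 19.77
eef_pos: [0.6294, -0.0674, 0.3417]
ee_rot: [-3.14, 0.001, -1.505]
force: [-0.7, -0.4, -0.6]
width: 0.0214
```

```bash
python3 look.py 9
python3 - <<'E'
from h import *
w=cv2.imread('pics/wrist9.png');s=cv2.imread('pics/scene9.png')
cv2.imwrite('pics/c9.png',np.clip(1.3*np.hstack([cv2.resize(w[130:250,190:290],(400,480),interpolation=cv2.INTER_CUBIC),cv2.resize(s[190:286,240:320],(400,480),interpolation=cv2.INTER_CUBIC)]),0,255).astype(np.uint8))
E
```

```text
19.7667 [ 0.6294 -0.0674  0.3417] [-3.14    0.0005 -1.5054] [-0.6832 -0.3663 -0.64  ] [0.0777 0.015  0.0286] 0.021444919081082578
```

View pics/c9.png

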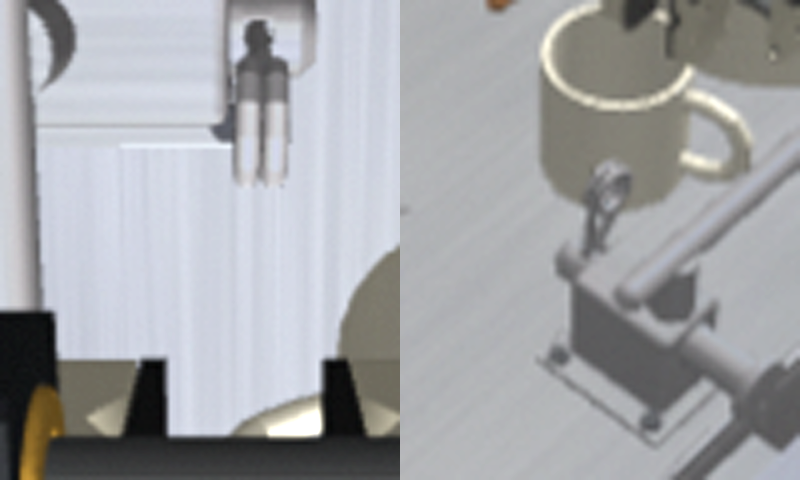

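Run:
```python
from h import *
np.set_printoptions(precision=4,suppress=True)
arm.grab_frame('scene')
print([(d['xy'],round(d['score'],2)) for d in arm.spot_point('clip_coil','scene')])
for dz in (0,-.004,.004,.009): print(dz,proj('scene',[.630,-.1005,.086+dz]),'coil top',proj('scene',[.630,-.1005,.099+dz]))
print('hole check',proj('scene',[.63,-.112,.05]),'observed 276.6,240.6'); print('coil top observed ~',240+207/5-.4,190+160/5-.4)
```

```text
[([280.2, 229.8], 0.53), ([103.5, 215.1], 0.52)]
0 [281.1643 228.3505] coil top [281.3308 224.4311]
-0.004 [281.1136 229.5422] coil top [281.2792 225.6447]
0.004 [281.2152 227.1521] coil top [281.3826 223.2108]
0.009 [281.2792 225.6447] coil top [281.4478 221.6757]
hole check [277.2018 241.4382] observed 276.6,240.6
coil top observed ~ 281.0 221.6
```

```bash
python3 -c "
from station import arm
print(arm.job_done())"
```

```text
the job is handed in; nothing more can be done
None
```

I drew the steel R-clip from its keeper and put its straight leg into the pin's cross-hole, about 7 mm out from the socket face. Then I pushed the clip down until the bent leg snapped over the pin, let go and backed the arm off.

- **Snap:** the push rose from the height where the ride was expected, reached about 5 N at the readings I took, and fell to about zero. The sideways moment fell with it, from 1.0 to 0 N·m. I let go about at the computed home height, with no load felt on the clip.
- **Final pictures:** the clip stands upright and square across the pin, untouched. The mug is in place in the last picture. I did not re-check the pot or the spoons in a picture at the end, though the arm never went near them.
- **Clip height not confirmed by camera:** the coil detector put it about 4 mm low, while my own reading of the picture put it about 3 mm high. At roughly 3 mm per pixel this settles nothing, so the seating rests on the felt snap and the arm's height. I never felt for the hard stop below home and made no tug test.

The arm's clock read about 20 s at hand-in, against the 61 s limit. I viewed 12 pictures, the allowed maximum.

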